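# Stroke the long feed-gate slide

## Task

Check the longer of the two linear slides for sticky spots: take its carriage by the upright black grip and slide it slowly all the way to the plain end stop, then slowly all the way back to the end stop that has the fat black buffer cylinder behind it. Leave the carriage there, fully home and let go, and do not move the carriage of the shorter slide.

Things in the scene. Friction and masses are not known exactly. Their poses are not given: they have to be found in the camera images.
- long_carriage (a joint): Position (m) of the LONG slide's carriage on its rail: 0 = fully home against the stop at the buffer end (fat black cylinder, 36 mm diameter, 42 mm long, lying behind that stop), 0.150 = against the plain end stop. Starts in between. Friction about 3 N plus 6 N per m/s; no spring, it stays where it is left.
- long_grip (a point): Centre of the top face (z = 0.100) of the square black plastic grip on the long slide's carriage. Grip: 24 x 24 mm in plan, sides parallel and square to the rail, z = 0.050 to 0.100, on an aluminium block 60 mm along the rail x 64 mm wide. Its x axis is level, along the rail from buffer end to plain end (the way the joint grows); z up.
- long_slide: The LONG slide, fixed to the cart: dark steel base plate 290 x 80 x 10 mm, steel rail, aluminium end plates, tops of end plates and buffer 46 mm above the mat. Origin: centre of the plate's underside; x along the rail from buffer end to plain end, z up. Things lying around the slides are lower than 40 mm.
- short_grip (a point): Centre of the top face (z = 0.100) of an identical black grip on the SHORT slide's carriage, to be left where it is. Same build as the long slide, but base plate 200 x 80 mm and only 60 mm travel; x axis from its buffer end to its plain end.

How it is judged:
On the way, in this order (a step that is already met when the one before it is completed fails the run):
1. the long slide's carriage is at the plain end stop (within 10 mm) (value of joint long_carriage above 0.14 m), for 0.1 s.
2. the long slide's carriage is back at the buffer end stop (within 10 mm) (value of joint long_carriage below 0.01 m), for 0.1 s.
At the end, for the whole second after the job is handed in: The long slide's carriage rests within 10 mm of the buffer end stop, after having been within 10 mm of the plain end stop, and the short slide's carriage is within 12 mm of where it began (value of joint long_carriage below 0.01 m and velocity of joint long_carriage between -0.02 and 0.02 m/s and distance of short_grip from where it was at the start of the episode below 0.012 m); the robot touches nothing.
It fails at once if the long slide's carriage is flung (faster than 0.5 m/s) (velocity of joint long_carriage above 0.5 m/s or velocity of joint long_carriage below -0.5 m/s).
It fails at once if the short slide's carriage is moved by more than 12 mm (distance of short_grip from where it was at the start of the episode above 0.012 m).
It also fails if it takes over 35 s, if anything falls off the work surface, if the arm or the gripper's body presses on something with over 40 N, if the wrist force passes 120 N, or if a joint passes its speed limit or range.

## Robot

A 6-joint arm with a two-finger parallel gripper is mounted at the origin on the work surface. World frame = base frame: x ahead of the robot, y to its left, z up, the work surface at z = 0. Lengths are in m, angles in rad, forces in N, time in s.
With the tool pointing down it reaches from about 0.325 to 0.85 m from the base axis. Payload 4.4 kg.
Tool frame: the origin (TCP) lies at the very end of the fingers, on their centre line; the grasp point (between the pads) lies 19 mm behind it; z points along the fingers, y is the line along which they close (so a half turn about z gives the same grasp; the last joint's range is limited). The gripper opens to 94 mm and grips with 3 to 60 N. Pads are 16 mm wide; open, the fingers measure 119 mm over their backs; the gripper's body (75 mm by 177 mm) begins 78 mm behind the grasp point.
Start: joints at [1.032, 0.207, 1.542, -0, 1.393, -0.15], TCP at [0.218, 0.532, 0.17] pointing down, gripper open.
Joint ranges: [-2.73, 2.73], [-0.86, 2.22], [0.23, 2.46], [-1.11, 4.25], [0.08, 2.63], [-2.82, 2.82]. Speed limits (rad/s): [2.79, 2.79, 3.14, 3.14, 3.14, 3.14].

## Interface

Orientations are given as a unit quaternion [w, x, y, z].
In Python, from bench import telemetry, eyes, bot gives the robot as it stands. The module is installed in compiled form; this text tells all that it offers.
- The arm moves only by the tool play_rows, never from a script. Its argument "series" is a list of rows, each a list of 5 numbers: the shift along the tool's x, y, z in m, then the turn about the tool's z in rad, then the finger opening in m, from 0 to 0.094. In form: [[x, y, z, yaw, gripper], ...]. A call has 1 to 12 rows; each row shifts and turns the commanded pose from where the row before left it, along the tool's axes as they then stand; what a row does not reach is not made up. A row lasts 1/8 s, in which the tool goes at most 62.5 mm and 10.7 degrees, less where a joint would pass 70% of its speed; a pose out of reach is approached as far as the arm can. A call with a gripper value outside its range is refused whole. The fingers move at their own pace and stop on an object; the grip force is fixed at half the most. Time passes only in rows, so rows that do not move let the fingers close. It gives the time, the measured TCP pose, the force, the opening and the grip force at its end, in the units of the state.
- telemetry.get_state(): the state, without advancing time (a new reading comes with each control period).
- eyes.read_camera(name): name is "scene" or "top" or "wrist"; returns a dict with "frame" (384x512x3 uint8, red, green, blue), "intrinsics" (3x3 intrinsics, pixels), "k1" (the pictures are not rectified: a ray, as slopes to the right and down, at radius r is drawn at 1 + k1 r^2 times it, then the intrinsics apply), "xyz" and "attitude" of the camera in the world. Camera axes: x right, y down, z forward; pixel columns grow to the right and rows downward; lengths in m; the calibration is good to about 2 mm. A picture is of the moment at which its call begins. There is no depth.
- bot.finish_job(): hands the job in; it is judged then, once.
The state is a dict: "time": time; "qpos": joint angles; "qvel": joint speeds; "tau": joint torques, N m; "position": TCP position; "eef_rot": TCP orientation; "contact_force": force on the tool from outside, world axes, zero at the start; "moment": the same for the moment, N m; "gripper_width": opening from 0.0 (shut) to 1.0 (fully open); "gripper_force": force on a finger pad.
Only numpy, scipy, OpenCV 4.12 (cv2) and the standard library are available. Lean on these libraries where they do the work, as an engineer would, in place of code of your own. Each camera call takes 0.05 s, during which the arm holds its last target. There are 200 camera calls.

## Working session

There is one attempt and no reset: what is moved stays moved. The work goes in short steps, Python scripts to look and compute and a tool call to move; the robot and the scene stay as the last step left them, time stands still between calls to the robot, and variables do not carry over. Pictures are saved under pics/ and viewed, at most 10 in all, crops included, and the job is handed in when it is done.

Besides the shell and the picture viewer there is one more tool, called after "Call:" as name([rows], argument=value, ...), one row to a line, values as JSON. play_rows: Moves the arm, as the interface text tells. Its arguments: {"type":"object","properties":{"series":{"type":"array","items":{"type":"array","items":{"type":"number"}}}},"required":["series"]}

```bash
mkdir -p pics; cat > h.py <<'E'
import numpy as np, cv2
from scipy.spatial.transform import Rotation as R
from bench import telemetry, eyes, bot
def rot(q): 
    q=np.array(q)
    return q if q.shape==(3,3) else R.from_quat(q[[1,2,3,0]]).as_matrix()
def snap(n,f):
    c=eyes.read_camera(n); cv2.imwrite('pics/'+f,c['frame'][:,:,::-1])
    np.save('pics/'+f+'.npy',c,allow_pickle=True); return c
def load(f): return np.load('pics/'+f+'.npy',allow_pickle=True).item()
def ray(c,uv):
    k=np.array(c['intrinsics']); D=np.array([c['k1'],0,0,0,0],float)
    p=cv2.undistortPoints(np.array(uv,float).reshape(-1,1,2),k,D).reshape(-1,2)
    return np.c_[p,np.ones(len(p))]@rot(c['attitude']).T
def plane(c,uv,z):
    d=ray(c,uv); o=np.array(c['xyz']); return o+d*((z-o[2])/d[:,2])[:,None]
def proj(c,P):
    r=rot(c['attitude']); k=np.array(c['intrinsics']); q=(np.array(P).reshape(-1,3)-c['xyz'])@r
    s=q[:,:2]/q[:,2:]; s=s*(1+c['k1']*(s**2).sum(1))[:,None]; return s*[k[0,0],k[1,1]]+k[:2,2]
E
python3 - <<'E'
from h import *
a=snap('top','t0.png');b=snap('scene','s0.png')
for c in(a,b): print(c['xyz'],c['attitude'],c['k1'],c['intrinsics'])
print(telemetry.get_state())
E
```

```text
[ 0.43797136 -0.01926544  1.03407554] [ 0.03559284 -0.69980191  0.7122343  -0.04162611] -0.0009943683367887822 [[465.34311342   0.         264.13042914]
 [  0.         465.34311342 193.20292562]
 [  0.           0.           1.        ]]
[ 0.93132027 -0.27071842  0.90990755] [-0.22598849  0.85194854  0.45616327 -0.12258858] -0.14725960383163822 [[433.14221486   0.         266.88181555]
 [  0.         433.14221486 191.66406145]
 [  0.           0.           1.        ]]
{'time': 0.1, 'qpos': array([ 1.03151310e+00,  2.07326021e-01,  1.54277605e+00,  1.12019857e-07,
        1.39345352e+00, -1.50489068e-01]), 'qvel': array([-0.0009268 , -0.00077069, -0.00478589,  0.00017267, -0.00156747,
       -0.00039278]), 'tau': array([-3.03316820e-04, -3.71869326e+01, -2.82292628e+01,  7.00548710e-02,
        3.11054557e-02, -5.34291826e-05]), 'position': array([0.21757319, 0.53141848, 0.16902856]), 'eef_rot': array([-3.31875455e-04,  1.93174922e-01,  9.81163843e-01, -9.23653265e-04]), 'contact_force': array([0.22432728, 0.04129638, 0.61742729]), 'moment': array([0.00192877, 0.0357211 , 0.02619173]), 'gripper_force': 0.0, 'gripper_width': 1.000692977772469}
```

View pics/t0.png

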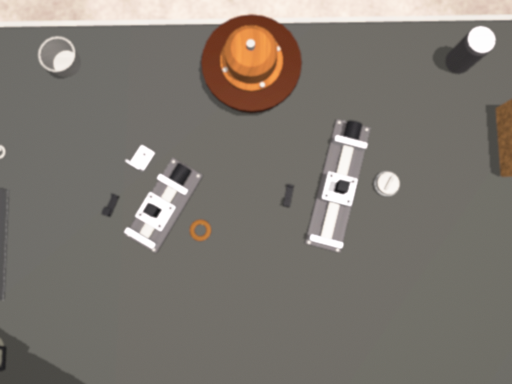

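View pics/s0.png

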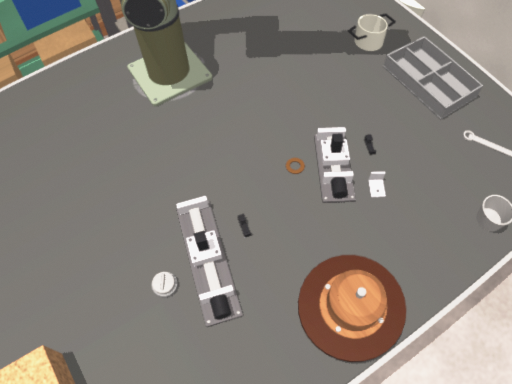

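The top view shows the long slide on the right: buffer at (353,130), plain end plate at (326,241), grip at about (343,187). The short slide is on the left, with its grip at (153,211). The scene view agrees, with the long grip at (202,240).

```bash
python3 - <<'E'
from h import *
a=load('t0.png');b=load('s0.png')
def blobs(c,box,f,z,amin):
    x0,y0,x1,y1=box; m=np.zeros(c['frame'].shape[:2],np.uint8)
    g=c['frame'].max(2); m[y0:y1,x0:x1]=f(g)[y0:y1,x0:x1]
    n,_,st,ce=cv2.connectedComponentsWithStats(m)
    for i in range(1,n):
        if st[i,4]>=amin: print(st[i],ce[i].round(1),plane(c,ce[i],z)[0].round(4))
print('white');blobs(a,(300,110,374,256),lambda g:g>190,.046,20)
print('dark');blobs(a,(325,172,360,202),lambda g:g<45,.1,20);blobs(a,(340,115,366,140),lambda g:g<45,.046,20)
print('scene dark');blobs(b,(190,225,215,252),lambda g:g<45,.1,20)
print('plate corners',plane(a,[[340,120],[370,128],[337,250],[307,243]],.01).round(3))
import cv2
im=np.hstack([cv2.resize(a['frame'][110:260,295:385],None,fx=4,fy=4),cv2.resize(b['frame'][190:325,165:255],None,fx=4,fy=4)[:540]if 0 else cv2.resize(b['frame'][190:325,165:255],(360,600))])
cv2.imwrite('pics/c0.png',im[:,:,::-1])
E
```

```text
white
[ 307  135   61  117 1968] [337.6 192.4] [ 0.5453 -0.1858  0.046 ]
dark
[345 122   6  13  45] [347.5 128. ] [ 0.6857 -0.2123  0.046 ]
scene dark
[198 241  10   9  64] [202.5 245. ] [ 0.5751 -0.193   0.1   ]
plate corners [[ 0.713 -0.203  0.01 ]
 [ 0.694 -0.27   0.01 ]
 [ 0.423 -0.186  0.01 ]
 [ 0.439 -0.121  0.01 ]]
```

View pics/c0.png

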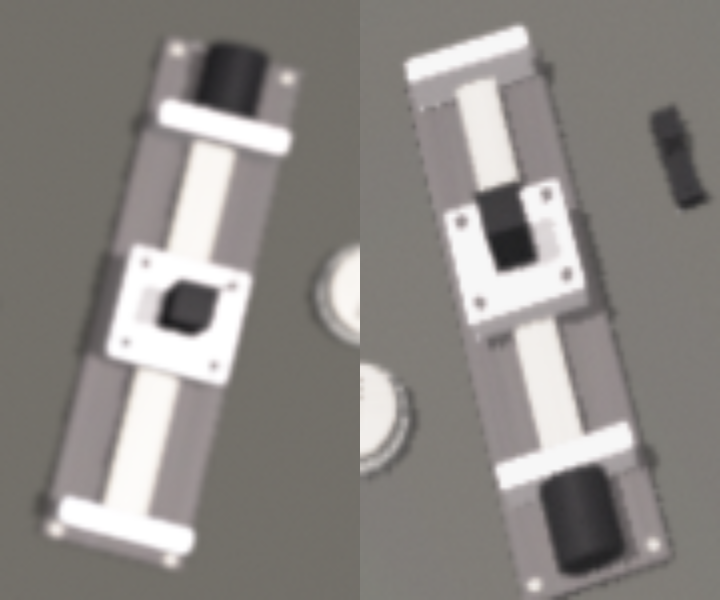

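The crop shows grip, block, end plates and buffer clearly. In the top crop the block corners are (130,245), (252,270), (225,385), (107,360). In the scene crop the grip's top face is at about (502,208).

```bash
python3 - <<'E'
from h import *
a=load('t0.png');b=load('s0.png')
A=lambda p:np.array(p)/4.+[295,110]; B=lambda p:(np.array(p)-[360,0])/[4,600/135]+[165,190]
for n,c,p,z in [('block',a,A([178.5,315]),.05),('gtop',a,A([192,306]),.1),('gscene',b,B([502,208]),.1),('blockscene',b,B([515,250]),.05),
 ('plain',a,A([127,524]),.046),('buf',a,A([225,127]),.046),('plain s',b,B([468,53]),.046),('buf s',b,B([565,455]),.046)]:
  print(n,plane(c,p,z)[0].round(4))
P=plane(a,[A([127,524]),A([225,127])],.046); d=P[0]-P[1]; print(np.linalg.norm(d),np.degrees(np.arctan2(d[1],d[0])))
s=telemetry.get_state(); print(rot(s['eef_rot']).round(3))
E
```

```text
block [ 0.5526 -0.1898  0.05  ]
gtop [ 0.5513 -0.1881  0.1   ]
gscene [ 0.5572 -0.1875  0.1   ]
blockscene [ 0.5572 -0.1874  0.05  ]
plain [ 0.4423 -0.1593  0.046 ]
buf [ 0.6551 -0.2194  0.046 ]
plain s [ 0.4458 -0.1556  0.046 ]
buf s [ 0.6584 -0.2165  0.046 ]
0.2210954705088741 164.22630496059503
[[-0.925  0.379 -0.001]
 [ 0.379  0.925 -0.002]
 [ 0.    -0.002 -1.   ]]
```

Call:
play_rows([
  [-0.03,-0.03,0,0,0.094],
  [-0.036,-0.034,0,0,0.094],
  [-0.036,-0.034,0,0,0.094],
  [-0.036,-0.034,0,0,0.094],
  [-0.036,-0.034,0,0,0.094],
  [-0.036,-0.034,0,0,0.094],
  [-0.036,-0.034,0,0,0.094],
  [-0.036,-0.034,0,0,0.094],
  [-0.036,-0.034,0,0,0.094],
  [-0.036,-0.034,0,0,0.094],
  [-0.036,-0.034,0,0,0.094],
  [-0.036,-0.034,0,0,0.094],
])

```text
time: 1.6
position: [0.4591, -0.0048, 0.1697]
eef_rot: [-0.0, 0.193, 0.981, 0.0]
contact_force: [0.9, 0.1, 0.7]
gripper_width: 1.001
gripper_force: 0.0
```

Call:
play_rows([
  [-0.04,-0.033,0,0,0.094],
  [-0.04,-0.033,0,0,0.094],
  [-0.04,-0.033,0,0,0.094],
  [-0.038,-0.034,0,-0.06,0.094],
  [0,0,0,-0.055,0.094],
  [0,0,0,0,0.094],
  [0,0,0,0,0.094],
])

```text
time: 2.48
position: [0.5544, -0.1856, 0.1697]
eef_rot: [-0.0, 0.137, 0.991, 0.0]
contact_force: [-0.5, 0.1, 0.9]
gripper_width: 1.0
gripper_force: 0.0
```

```bash
python3 - <<'E'
from h import *
w=snap('wrist','w1.png'); s=telemetry.get_state(); print(s['time'],s['position'],rot(s['eef_rot']).round(3),s['qpos'].round(2))
print(w['xyz'], proj(w,[[.555,-.188,.1],[.655,-.218,.046],[.444,-.158,.046]]).round(0))
E
```

```text
2.525 [ 0.55452969 -0.1855237   0.16992799] [[-0.963  0.27  -0.   ]
 [ 0.27   0.963  0.   ]
 [ 0.     0.    -1.   ]] [-0.47  0.23  1.52  0.    1.4  -1.77]
[ 0.48791097 -0.16574002  0.38327573] [[250. 196.]
 [250. 273.]
 [249.  71.]]
```

View pics/w1.png

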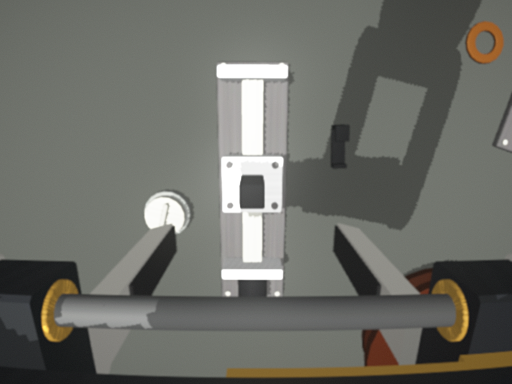

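The close view shows the grip top at about (252,195) px, and I predicted (250,196). The tool is centred and aligned with the rail, and image up is the plain end, which is tool +x. Next I descend and close.

Call:
play_rows([
  [0,0,0.025,0,0.094],
  [0,0,0.03,0,0.094],
  [0,0,0.03,0,0.094],
  [0,0,0.017,0,0.094],
  [0,0,0,0,0.06],
  [0,0,0,0,0.03],
  [0,0,0,0,0.01],
  [0,0,0,0,0.01],
  [0,0,0,0,0.01],
  [0,0,0,0,0.01],
  [0,0,0,0,0.01],
])

```text
time: 3.9
position: [0.5548, -0.1862, 0.068]
eef_rot: [-0.0, 0.137, 0.991, -0.0]
contact_force: [0.9, -0.6, 0.2]
gripper_width: 0.294
gripper_force: 0.0
```

Call:
play_rows([
  [0,0,0,0,0.01],
  [0,0,0,0,0.01],
  [0,0,0,0,0.01],
])

```text
time: 4.28
position: [0.5548, -0.1862, 0.068]
eef_rot: [-0.0, 0.136, 0.991, 0.0]
contact_force: [-0.9, -1.1, -0.4]
gripper_width: 0.106
gripper_force: 0.0
```

The opening has reached 10 mm with no force, so the grip isn't between the pads. I'll look before moving again.

```bash
python3 - <<'E'
from h import *
w=snap('wrist','w2.png');b=snap('scene','s2.png');t=snap('top','t2.png')
print(telemetry.get_state()['position'])
cv2.imwrite('pics/c2.png',np.hstack([cv2.resize(w['frame'],(400,300)),cv2.resize(b['frame'][150:330,120:300],(300,300))])[:,:,::-1])
E
```

```text
[ 0.55482529 -0.1862088   0.06803384]
```

View pics/c2.png

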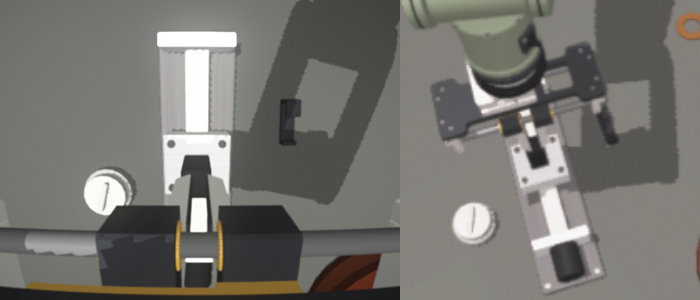

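```bash
python3 - <<'E'
from h import *
w=load('w2.png');b=load('s2.png')
s=telemetry.get_state(); r=rot(s['eef_rot']);p=s['position']
G=np.array([.555,-.186,.1]); 
for c in(w,b): print(c['xyz'],proj(c,[p,p-r[:,2]*.019,p-r[:,2]*.032,G,G-[0,0,.05]]).round(0).tolist())
cv2.imwrite('pics/c3.png',np.hstack([cv2.resize(w['frame'][150:350,160:350],(400,421)),cv2.resize(b['frame'][185:285,160:255],(400,421),interpolation=cv2.INTER_CUBIC)])[:,:,::-1])
E
```

```text
[ 0.4881607  -0.16627532  0.28154734] [[253.0, 219.0], [252.0, 228.0], [252.0, 236.0], [253.0, 236.0], [253.0, 212.0]]
[ 0.93132027 -0.27071842  0.90990755] [[203.0, 242.0], [201.0, 238.0], [200.0, 236.0], [201.0, 236.0], [204.0, 245.0]]
```

View pics/c3.png

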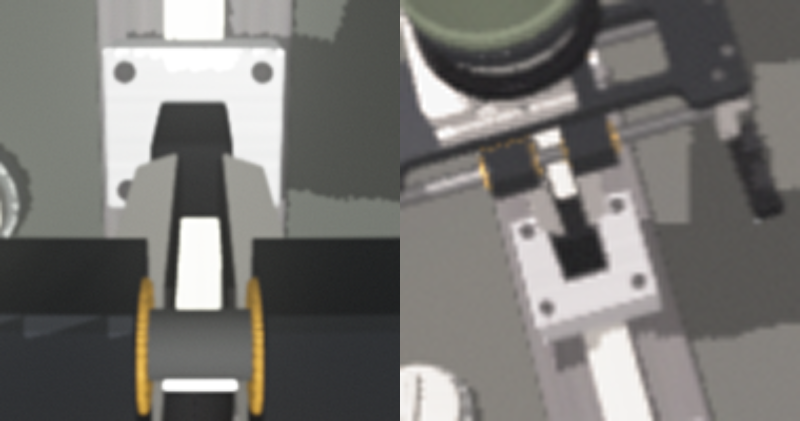

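Both views show the fingers on either side of the grip, although the opening reading suggests otherwise. The 10 mm reading equals the command, so I'll close fully and compare reading with picture.

Call:
play_rows([
  [0,0,0,0,0],
  [0,0,0,0,0],
  [0,0,0,0,0],
  [0,0,0,0,0],
])

```text
time: 4.92
position: [0.5548, -0.1862, 0.068]
eef_rot: [-0.0, 0.136, 0.991, -0.0]
contact_force: [0.5, 0.3, 0.8]
gripper_width: 0.006
gripper_force: 0.0
```

```bash
python3 - <<'E'
from h import *
w=snap('wrist','w4.png');s=telemetry.get_state(); r=rot(s['eef_rot']);p=s['position']
print(s['gripper_width'],s['gripper_force'])
a=load('w1.png')['frame'].astype(int);b=load('w2.png')['frame'].astype(int);c=w['frame'].astype(int)
print('diff w2-w4',np.abs(b-c).max(2)[280:330].mean())
gold=lambda f:(f[...,0]-f[...,2]>70)&(f[...,0]>120)
for f in(a,b,c):
    m=gold(f)[285:345].copy(); x=np.where(m.sum(0)>4)[0]; print(x.min(),x.max(),np.split(x,np.where(np.diff(x)>3)[0]+1)[0][[0,-1]], np.split(x,np.where(np.diff(x)>3)[0]+1)[-1][[0,-1]])
for h in(.06,.08,.1,.12,.14):
    q=proj(w,[p-r[:,2]*h+r[:,1]*.047,p-r[:,2]*h-r[:,1]*.047]); print(h,q.round(0).tolist())
E
```

```text
0.0036418715234368807 0.0
diff w2-w4 17.858203125
41 468 [41 74] [439 468]
225 284 [225 231] [278 284]
146 364 [146 147] [362 364]
0.06 [[343.0, 254.0], [162.0, 255.0]]
0.08 [[354.0, 272.0], [150.0, 273.0]]
0.1 [[368.0, 296.0], [135.0, 296.0]]
0.12 [[388.0, 326.0], [115.0, 327.0]]
0.14 [[414.0, 369.0], [87.0, 369.0]]
```

View pics/w4.png

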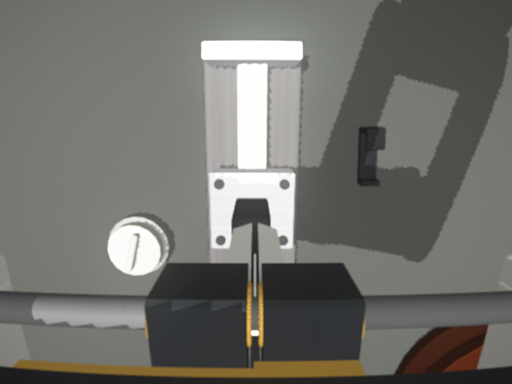

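The fingers shut fully over the grip, and three cues suggest the tips are higher than the reported z=0.068:
- the block's apparent size
- the tip spread in the wrist view
- the tip position in the scene view

I'll measure the height from known sizes.

```bash
python3 - <<'E'
from h import *
s=telemetry.get_state();print(s['position'][2])
for f in('w1.png','w4.png'):
    c=load(f); g=c['frame'].min(2); print(f,c['intrinsics'][0][0],c['k1'],c['xyz'])
    # white width profile of block rows / end plate rows, near column 252
    for y in ([70,165,205] if f=='w1.png' else [50,180,190,205]):
        m=g[y,180:330]>110; x=np.where(m)[0]+180; P=plane(c,[[x.min(),y],[x.max()+1,y]],.05); print(y,x.min(),x.max()+1,'w at z=.05:',np.linalg.norm(P[1]-P[0]).round(4))
    col=g[:,225 if f=='w4.png' else 230]; print(np.where(np.diff((col>140).astype(int)))[0])
    T=s['position']+[0,0,(.16993-.06803) if f=='w1.png' else 0]
    r=rot(s['eef_rot'])
    print('pads open at h',[(h,proj(c,[T-r[:,2]*h+r[:,1]*.047,T-r[:,2]*h-r[:,1]*.047]).round(0).tolist()) for h in(0,.02,.04)])
E
```

```text
0.06802902982754894
w1.png 322.33044924072465 -0.08147938685827409 [ 0.48791097 -0.16574002  0.38327573]
70 180 330 w at z=.05: 0.1479
165 180 285 w at z=.05: 0.1096
205 180 283 w at z=.05: 0.1108
[ 62  78  80 152 154 295]
pads open at h [(0, [[319.0, 220.0], [184.0, 220.0]]), (0.02, [[325.0, 229.0], [178.0, 230.0]]), (0.04, [[333.0, 241.0], [170.0, 242.0]])]
w4.png 322.33044924072465 -0.08147938685827409 [ 0.48816343 -0.1662774   0.28157636]
50 180 330 w at z=.05: 0.1017
180 180 297 w at z=.05: 0.0858
190 180 296 w at z=.05: 0.0857
205 180 296 w at z=.05: 0.0868
[ 39  66  67 165 167 261]
pads open at h [(0, [[320.0, 219.0], [185.0, 219.0]]), (0.02, [[326.0, 228.0], [179.0, 229.0]]), (0.04, [[333.0, 240.0], [171.0, 240.0]])]
```

By pixel geometry the visible fingertips are about 30–35 mm above the reported TCP, so they sit at z≈0.10, just over the grip top. I'll open and go down in small steps, watching the force.

Call:
play_rows([
  [0,0,0,0,0.07],
  [0,0,0,0,0.07],
  [0,0,0,0,0.07],
  [0,0,0,0,0.07],
  [0,0,0,0,0.07],
  [0,0,0,0,0.07],
  [0,0,0.005,0,0.07],
  [0,0,0.005,0,0.07],
  [0,0,0.004,0,0.07],
])

```text
time: 6.1
position: [0.5545, -0.1861, 0.0534]
eef_rot: [-0.0, 0.137, 0.991, 0.0]
contact_force: [-0.6, -0.9, 0.0]
gripper_width: 0.745
gripper_force: 0.0
```

Call:
play_rows([
  [0,0,0.002,0,0.07],
  [0,0,0.002,0,0.07],
  [0,0,0.002,0,0.07],
  [0,0,0,0,0.07],
])

```text
time: 6.6
position: [0.5547, -0.1862, 0.0479]
eef_rot: [-0.0, 0.136, 0.991, 0.0]
contact_force: [0.4, 0.1, -0.5]
gripper_width: 0.743
gripper_force: 0.0
```

Call:
play_rows([
  [0,0,0,0,0.05],
  [0,0,0,0,0.03],
  [0,0,0,0,0.02],
  [0,0,0,0,0.015],
  [0,0,0,0,0.015],
  [0,0,0,0,0.015],
  [0,0,0,0,0.015],
  [0,0,0,0,0.015],
])

```text
time: 7.6
position: [0.5542, -0.1885, 0.048]
eef_rot: [-0.0, 0.136, 0.991, -0.002]
contact_force: [-1.5, -5.7, -0.6]
gripper_width: 0.25
gripper_force: 30.0
```

Gripped: 23.5 mm opening, 30 N, so the TCP offset is confirmed. Now I slide slowly towards the plain end.

Call:
play_rows([
  [0.003,-0.002,0,0,0.015],
  [0.006,0,0,0,0.015],
  [0.006,0,0,0,0.015],
  [0.006,0,0,0,0.015],
  [0.006,0,0,0,0.015],
  [0.006,0,0,0,0.015],
  [0.006,0,0,0,0.015],
  [0.006,0,0,0,0.015],
  [0.006,0,0,0,0.015],
  [0.006,0,0,0,0.015],
  [0.005,0,0,0,0.015],
  [0.004,0,0,0,0.015],
])

```text
time: 9.1
position: [0.4904, -0.1703, 0.048]
eef_rot: [-0.0, 0.136, 0.991, -0.0]
contact_force: [1.3, -4.3, -4.9]
gripper_width: 0.251
gripper_force: 30.0
```

Call:
play_rows([
  [0.003,0,0,0,0.015],
  [0.003,0,0,0,0.015],
  [0.002,0,0,0,0.015],
  [0,0,0,0,0.015],
])

```text
time: 9.6
position: [0.4826, -0.1681, 0.048]
eef_rot: [-0.0, 0.136, 0.991, -0.0]
contact_force: [0.5, -4.3, -3.6]
gripper_width: 0.247
gripper_force: 30.0
```

Call:
play_rows([
  [0.002,0,0,0,0.015],
  [0.002,0,0,0,0.015],
  [0.001,0,0,0,0.015],
  [0,0,0,0,0.015],
])

```text
time: 10.1
position: [0.4782, -0.1669, 0.048]
eef_rot: [-0.0, 0.136, 0.991, -0.0]
contact_force: [1.0, -5.2, -3.9]
gripper_width: 0.252
gripper_force: 30.0
```

Call:
play_rows([
  [0.002,0,0,0,0.015],
  [0.001,0,0,0,0.015],
  [0,0,0,0,0.015],
])

```text
time: 10.48
position: [0.4776, -0.1667, 0.048]
eef_rot: [0.003, 0.137, 0.991, -0.0]
contact_force: [8.0, -6.8, -10.6]
gripper_width: 0.255
gripper_force: 30.0
```

```bash
python3 - <<'E'
from h import *
b=snap('scene','s5.png');t=snap('top','t5.png')
cv2.imwrite('pics/c5.png',np.hstack([cv2.resize(b['frame'][180:330,150:270],(400,500)),cv2.resize(t['frame'][110:260,285:405],(400,500))])[:,:,::-1])
E
```

```text
(no output)
```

View pics/c5.png

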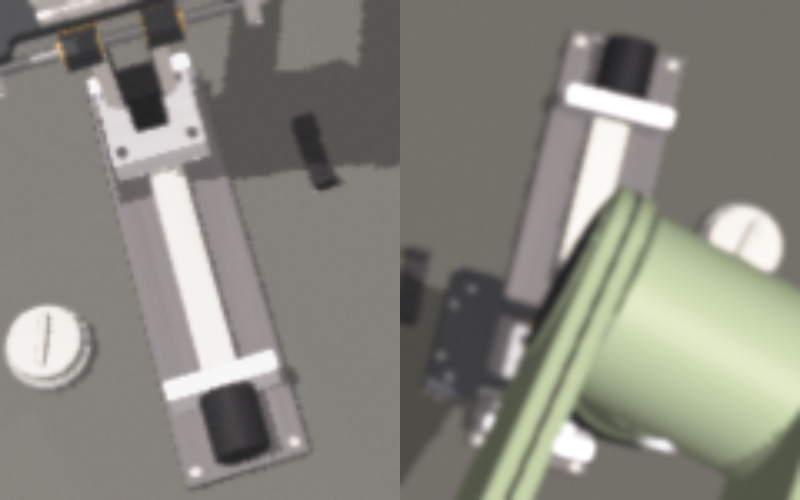

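The carriage is against the plain stop: the motion stalled, the force rose, and the picture shows the block at the end plate. Now I slide slowly back about 150 mm.

Call:
play_rows([
  [-0.003,0,0,0,0.015],
  [-0.005,0,0,0,0.015],
  [-0.007,0,0,0,0.015],
  [-0.007,0,0,0,0.015],
  [-0.007,0,0,0,0.015],
  [-0.007,0,0,0,0.015],
  [-0.007,0,0,0,0.015],
  [-0.007,0,0,0,0.015],
  [-0.007,0,0,0,0.015],
  [-0.007,0,0,0,0.015],
  [-0.007,0,0,0,0.015],
  [-0.007,0,0,0,0.015],
])

```text
time: 12.08
position: [0.5483, -0.1867, 0.048]
eef_rot: [-0.003, 0.136, 0.991, 0.0]
contact_force: [-4.6, -4.3, 1.2]
gripper_width: 0.257
gripper_force: 30.0
```

Call:
play_rows([
  [-0.007,0,0,0,0.015],
  [-0.007,0,0,0,0.015],
  [-0.007,0,0,0,0.015],
  [-0.007,0,0,0,0.015],
  [-0.007,0,0,0,0.015],
  [-0.007,0,0,0,0.015],
  [-0.007,0,0,0,0.015],
  [-0.006,0,0,0,0.015],
  [-0.005,0,0,0,0.015],
  [-0.004,0,0,0,0.015],
  [-0.002,0,0,0,0.015],
  [0,0,0,0,0.015],
])

```text
time: 13.58
position: [0.6121, -0.2048, 0.048]
eef_rot: [-0.002, 0.136, 0.991, 0.0]
contact_force: [-3.2, -4.4, 1.0]
gripper_width: 0.254
gripper_force: 30.0
```

Call:
play_rows([
  [-0.003,0,0,0,0.015],
  [-0.003,0,0,0,0.015],
  [-0.002,0,0,0,0.015],
  [-0.001,0,0,0,0.015],
  [0,0,0,0,0.015],
])

```text
time: 14.2
position: [0.6206, -0.2072, 0.0481]
eef_rot: [-0.002, 0.136, 0.991, 0.0]
contact_force: [-3.6, -3.6, 1.4]
gripper_width: 0.25
gripper_force: 30.0
```

Call:
play_rows([
  [-0.002,0,0,0,0.015],
  [-0.001,0,0,0,0.015],
  [0,0,0,0,0.015],
])

```text
time: 14.58
position: [0.6215, -0.2075, 0.0481]
eef_rot: [-0.004, 0.136, 0.991, 0.0]
contact_force: [-8.0, -2.3, 4.4]
gripper_width: 0.253
gripper_force: 30.0
```

The carriage is home: 149.5 mm travelled, with the force rising at the stop. Release, then lift straight up.

Call:
play_rows([
  [0.0015,0,0,0,0.015],
  [0,0,0,0,0.04],
  [0,0,0,0,0.06],
  [0,0,0,0,0.06],
  [0,0,0,0,0.06],
  [0,0,0,0,0.06],
  [0,0,-0.01,0,0.06],
  [0,0,-0.025,0,0.06],
  [0,0,-0.04,0,0.06],
  [0,0,-0.04,0,0.06],
  [0,0,0,0,0.06],
  [0,0,0,0,0.06],
])

```text
time: 16.08
position: [0.6237, -0.2075, 0.1627]
eef_rot: [-0.0, 0.136, 0.991, 0.0]
contact_force: [0.3, 0.2, 0.1]
gripper_width: 0.635
gripper_force: 0.0
```

```bash
python3 - <<'E'
from h import *
s=telemetry.get_state();print(s['time'],s['position'],s['contact_force'],s['gripper_width'])
b=snap('scene','s6.png');w=snap('wrist','w6.png')
cv2.imwrite('pics/c6.png',np.hstack([cv2.resize(b['frame'][100:330,150:370],(400,418)),cv2.resize(w['frame'],(400,418))])[:,:,::-1])
E
```

```text
16.075 [ 0.62370344 -0.20752725  0.16269404] [0.32335309 0.22882695 0.09693803] 0.6352726912053555
```

View pics/c6.png

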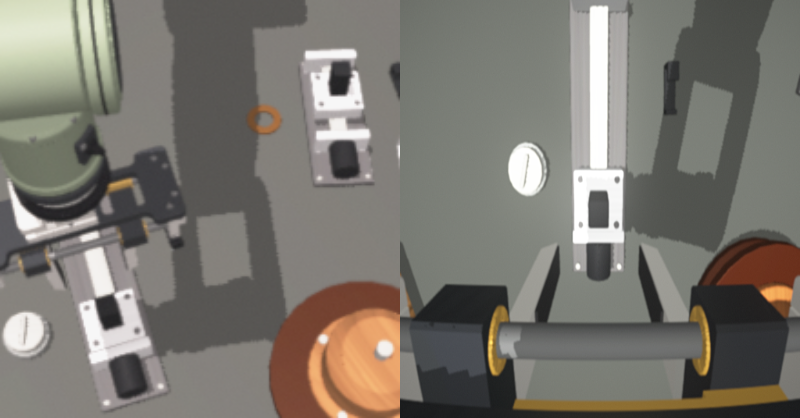

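The carriage sits against the buffer-end plate, the gripper is clear, and the short slide's carriage is where it was.

```bash
python3 -c "
from bench import bot; print(bot.finish_job())"
```

```text
the job is handed in; nothing more can be done
None
```

The long slide's carriage went slowly to the plain stop and back to the buffer stop, was let go there fully home, and the job is handed in (no verdict came back); I felt no sticky spots in the forces I sampled, the short slide was not touched, and the fingertips actually sit about 35 mm above the reported TCP, so my first grasp closed on nothing.

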